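# Pop the touch-latch spice cupboard and push its door wide open

## Robot

A 6-joint arm with a two-finger parallel gripper is mounted at the origin on a cart in front of the work surface, level with it; the furniture and walls round the work are solid. World frame = base frame: x ahead of the robot, y to its left, z up, the work surface at z = 0. Lengths are in m, angles in degrees, forces in N, time in s.
With the tool pointing down it reaches from about 0.425 to 0.925 m from the base axis. Payload 12.5 kg.
Tool frame: the origin (TCP) lies at the very end of the fingers, on their centre line; the grasp point (between the pads) lies 19 mm behind it; z points along the fingers, y is the line along which they close (so a half turn about z gives the same grasp; the last joint's range is limited). The gripper opens to 85 mm and grips with 20 to 120 N. Pads are 22 mm wide; open, the fingers measure 114 mm over their backs; the gripper's body (76 mm by 85 mm) begins 54 mm behind the grasp point. The pads swing forward as they close: fully open they stand 13 mm farther back than shut.
Start: joints at [-72.857, 28.126, 89.318, -0, 62.55, -6.05], TCP at [0.246, -0.574, 0.231] pointing down, gripper open.
Joint ranges: [-177.58, 177.58], [-47.91, 125.51], [2.72, 160], [-65.01, 245.01], [3.68, 167.84], [-153.87, 153.87]. Speed limits (degrees/s): [127.2, 127.2, 159.86, 180, 180, 180].

## Interface

Orientations are given as a 3x3 rotation matrix whose columns are the frame's x, y, z axes.
In Python, from rig import r gives the robot as it stands. The module is installed in compiled form; this text tells all that it offers.
- The arm moves only by the tool step_arm, never from a script. Its argument "deltas" is a list of rows, each a list of 7 numbers: the turn, a rotation vector about the world's x, y, z in degrees, then the shift along the world's x, y, z in m, then the finger opening in m, from 0 to 0.0854. A call has 1 to 10 rows; each row shifts and turns the commanded pose from where the row before left it; what a row does not reach is not made up. A row lasts 1/12 s, in which the tool goes at most 41.7 mm and 7.16 degrees, less where a joint would pass 70% of its speed; a pose out of reach is approached as far as the arm can. A call with a gripper value outside its range is refused whole. The fingers move at their own pace and stop on an object; "grip_force" is the grip in N (left out, the last holds). Time passes only in rows, so rows that do not move let the fingers close. It gives the time, the measured TCP pose, the force, the opening and the grip force at its end, in the units of the state.
- r.read_state(): the state, without advancing time (a new reading comes with each control period).
- r.capture(name): name is "scene" or "top" or "wrist"; returns (picture, depth): 384x512x3 uint8, red, green, blue; 384x512 float32, m along the optical axis (not along the pixel's ray), 0 where there is no reading.
- r.get_calibration(name): a dict with "fx", "fy", "cx", "cy" (pixels), "pose" (4x4, takes a point from camera to world coordinates); the wrist camera has in their place "tool_from_camera" (4x4, takes a point from camera to tool coordinates, whose origin is the TCP and whose axes are the flange's). Camera axes: x right, y up, looking along -z (the intrinsics and any distortion apply to the point x, -y, -z); pixel columns grow to the right and rows downward; lengths in m; the calibration is good to about 2 mm. A picture is of the moment at which its call begins: read the wrist's pose just before it. get_calibration takes no time and is no camera call.
- r.sign_off(): hands the job in; it is judged then, once.
The state is a dict: "time_s": time; "joint_pos": joint angles; "qvel": joint speeds; "tau": joint torques, N m; "eef_pos": TCP position; "eef_rot": TCP orientation; "ft_force": force on the tool from outside, world axes, zero at the start; "torque": the same for the moment, N m; "width": finger opening in m; "finger_force": force on a finger pad.
Only numpy, scipy, OpenCV 4.12 (cv2) and the standard library are available. Lean on these libraries where they do the work, as an engineer would, in place of code of your own. Each camera call takes 0.05 s, during which the arm holds its last target. There are 200 camera calls.

## Task

Open the small handleless spice cupboard: gently press its door in near the edge away from the hinge until the touch latch lets go, then take the fingers away so that the door springs ajar by itself. Then push the door wide open, about square to the cupboard's front, with the outside of a finger, and leave it open. Pinch or lift nothing, and leave the things standing round the cupboard where they are.

Things in the scene. Friction and masses are not known exactly. Their poses are not given: they have to be found in the camera images.
- spice_cupboard: Small white cupboard with a plain pale-wood door, no handle, fixed to the worktop; 200 mm wide (y), 150 mm high, carcass 140 mm deep (x from -70 to 70 mm). Origin: centre of its underside; x points from front to back, y to its left as the robot sees it. The door hangs on the left (+y) side; its free edge is at the right. A spring plunger inside pushes the released door ajar.
- cup_door (a joint): Door angle, rad: 0 shut and latched, -0.04 pressed in to the hard stop, grows as it opens towards the robot and leftward, to 1.75. The latch lets go at about -0.03 (5 mm in at the press point, about 3 N). Once the fingers leave, the plunger swings the door to about 0.45 in 1 s. From there it moves freely with slight friction and stays where left. Pulling does not release it.
- press_point (a point): Point on the front face of the door, 31 mm from its free edge, 165 mm from the hinge axis, 36 mm below the door's top: a good place to press, straight into the cupboard (along the cupboard's +x when shut). It moves with the door.
- free_edge (a point): Top back corner of the door at its free (right) edge; moves with the door. The door is a board 196 mm wide, 134 mm high, 14 mm thick. A striker pin sticks out 40 mm from its back, 31 mm from the free edge, 33 to 57 mm above the cupboard's underside: fingertips 75 mm or more above the underside pass over it.
- hinge_top (a point): Point on the hinge axis (vertical), in the plane of the door's back face, level with the door's top (146 mm above the cupboard's underside). Fixed to the cupboard, 78 mm in front of its origin and 98 mm to its left.
- jar_left: glass spice jar with a dark cap, 41 mm across, 105 mm tall, standing on the worktop just left of the cupboard; loose bystander, origin at the centre of its underside, not to be disturbed
- jar_right: glass spice jar with a dark cap, 41 mm across, 105 mm tall, standing on the hob to the right of the cupboard; loose bystander, origin at the centre of its underside, not to be disturbed
- mug: small white mug, 59 x 83 x 55 mm high, near the front of the hob; loose bystander, origin at the centre of its underside, not to be disturbed
- tin: round food tin, 86 mm across, 40 mm high, on the hob; loose bystander, origin at the centre of its underside, not to be disturbed
- garlic: garlic bulb, 56 mm, on the hob, right of the cupboard; loose bystander, origin at the centre of its underside, not to be disturbed
- lemon: lemon, 71 x 53 x 51 mm, near the front of the hob, to the right; loose bystander, origin at the centre of its underside, not to be disturbed

How it is judged (in metres and radians):
On the way, in this order (a step that is already met when the one before it is completed fails the run):
1. pressed and released: the door has sprung ajar with the robot clear of it (value of joint cup_door between 0.3 and 0.9 rad and contact force between each of the fingers, the arm and cup_door below 0.2 N), for 0.2 s.
2. the door is pushed wide open (value of joint cup_door above 1.2 rad), for 0.2 s.
At the end, for the whole second after the job is handed in: The door stands open and at rest at more than 1.2 rad (about 70 degrees), after it had sprung ajar by itself untouched; the six bystanders are within 30 mm of where they stood (value of joint cup_door above 1.2 rad and velocity of joint cup_door between -0.05 and 0.05 rad/s and distance of each of jar_left, jar_right, mug, tin, garlic, lemon from where it was at the start of the episode below 0.03 m).
It fails at once if the door is pressed or squeezed with more than 30 N (contact force between any of the fingers, the arm and cup_door above 30 N).
It fails at once if a bystander is carried, lifted or knocked away by more than 30 mm (distance of any of jar_left, jar_right, mug, tin, garlic, lemon from where it was at the start of the episode above 0.03 m).
It also fails if it takes over 45 s, if anything falls off the work surface, if the arm or the gripper's body presses on something with over 40 N, if the wrist force passes 120 N, or if a joint passes its speed limit or range.

## Working session

There is one attempt and no reset: what is moved stays moved. The work goes in short steps, Python scripts to look and compute and a tool call to move; the robot and the scene stay as the last step left them, time stands still between calls to the robot, and variables do not carry over. Pictures are saved under pics/ and viewed, at most 10 in all, crops included, and the job is handed in when it is done.

Besides the shell and the picture viewer there is one more tool, called after ">>>" as name([rows], argument=value, ...), one row to a line, values as JSON. step_arm: Moves the arm, as the interface text tells. Its arguments: {"type":"object","properties":{"deltas":{"type":"array","items":{"type":"array","items":{"type":"number"}}},"grip_force":{"type":"number"}},"required":["deltas"]}

```bash
mkdir -p pics; cat > h.py <<'E'
import numpy as np, cv2
from rig import r
def cloud(n):
    im,d=r.capture(n);c=r.get_calibration(n)
    v,u=np.mgrid[:384,:512]
    P=np.stack([(u-c["cx"])/c["fx"]*d,-(v-c["cy"])/c["fy"]*d,-d],-1)
    T=np.array(c["pose"]);return im,d,P@T[:3,:3].T+T[:3,3]
E
python3 - <<'E'
from h import *
for n in("scene","top"):
    im,d,P=cloud(n);cv2.imwrite(f"pics/{n}.png",im[...,::-1]);np.savez(f"{n}.npz",im=im,d=d,P=P)
    print(n,r.get_calibration(n)["pose"])
print(r.read_state())
E
```

```text
scene [[-0.51642573  0.44013742 -0.73456348 -0.26958697]
 [-0.85626969 -0.25506697  0.44915816  0.66268861]
 [ 0.01032843  0.86094128  0.50859948  0.73417446]
 [ 0.          0.          0.          1.        ]]
top [[ 0.01301021  0.98929525 -0.14534663  0.44085528]
 [-0.99990498  0.01220949 -0.00639976  0.12370945]
 [-0.00455664  0.14541608  0.9893601   1.42393198]
 [ 0.          0.          0.          1.        ]]
{'time_s': 0.1, 'joint_pos': array([-7.28583787e+01,  2.81598894e+01,  8.93463673e+01,  3.65036613e-04,
        6.25499453e+01, -6.04684055e+00]), 'qvel': array([ 0.00575709, -0.12222051, -0.03391996,  0.05988153, -0.04567212,
       -0.04480695]), 'tau': array([ 2.03999545e-03, -6.19446158e+01, -2.62025660e+01, -7.56917643e-05,
        2.88254414e-03, -1.09819635e-05]), 'eef_pos': array([ 0.24609721, -0.57429275,  0.2307965 ]), 'eef_rot': array([[ 9.19215825e-01,  3.93753967e-01, -2.83705821e-04],
       [ 3.93754054e-01, -9.19215352e-01,  9.39004766e-04],
       [ 1.08950106e-04, -9.74858358e-04, -9.99999519e-01]]), 'ft_force': array([-0.86999439,  0.5800514 , -0.6338972 ]), 'torque': array([-0.00465077, -0.01576772, -0.00204018]), 'finger_force': 0.0, 'width': 0.08532374296447146}
```

View pics/scene.png

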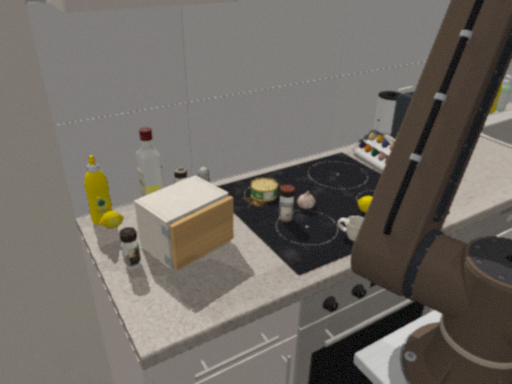

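View pics/top.png

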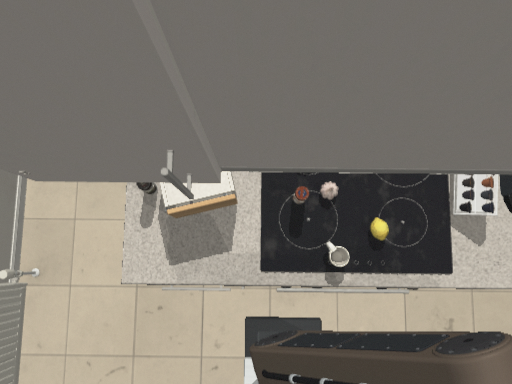

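The scene view shows the cupboard with its wood door at about (205,228), the left jar at (130,245), the right jar at (287,203) and the mug at (352,228). The top view shows the door's top edge from (168,212) to (235,198), with overhead cabinets hiding everything behind it.

```bash
python3 - <<'E'
from h import *
s=np.load("scene.npz");t=np.load("top.npz")
P=s["P"];hsv=cv2.cvtColor(s["im"],cv2.COLOR_RGB2HSV)
m=(hsv[...,0]>8)&(hsv[...,0]<24)&(hsv[...,1]>70)&(s["d"]>0)
m[:180]=0;m[270:]=0;m[:,:165]=0;m[:,240:]=0
m=cv2.erode(m.astype(np.uint8),np.ones((3,3)))>0
Q=P[m];print(len(Q))
for _ in range(3):
    c=Q.mean(0);n=np.linalg.svd(Q-c,full_matrices=False)[2][2];e=(Q-c)@n;Q=Q[abs(e)<.006]
print("c",c,"n",n,e.std())
h=np.array([n[1],-n[0],0])*np.sign(-n[0]);h/=np.linalg.norm(h)
a=(Q-c)@h;print("h",h,"a",a.min(),a.max(),"z",Q[:,2].min(),Q[:,2].max())
print("ends",c+h*a.min(),c+h*a.max(), "yaw",np.degrees(np.arctan2(h[1],h[0])))
hv=cv2.cvtColor(t["im"],cv2.COLOR_RGB2HSV)
m=(hv[...,0]>8)&(hv[...,0]<24)&(hv[...,1]>90);m[:185]=0;m[220:]=0;m[:,:160]=0;m[:,240:]=0
T=t["P"][m];print("top wood",len(T));
T=T[(T[:,2]>.12)];print(T.mean(0),T[T[:,1].argmax()],T[T[:,1].argmin()],cv2.fitLine(T[:,:2].astype(np.float32),2,0,.01,.01).ravel())
for n,(v,u) in dict(hood=(100,350),cab=(150,60),cabedge=(175,150),slab=(190,178),slab2=(160,170),hood2=(165,300)).items():print(n,t["P"][v,u])
for n,(v,u) in dict(jl=(233,129),jlb=(262,133),jr=(190,287),mug=(228,352),mugh=(221,343)).items():print(n,P[v,u])
for n,(v,u) in dict(jl=(188,150),jr=(195,302),mug=(256,339),mugh=(243,331)).items():print("t",n,t["P"][v,u])
E
```

```text
2624
c [0.58432354 0.28990347 0.08335264] n [-0.97029762 -0.24188537  0.0037424 ] 0.0015956829627377593
h [-0.24188706  0.97030441  0.        ] a -0.10683096013126524 0.08998927273886814 z 0.013089123416416881 0.14535110882616042
ends [0.61016457 0.18624492 0.08335264] [0.5625563  0.37722046 0.08335264] yaw 103.99794295203385
top wood 647
[0.58882138 0.27833643 0.15596312] [0.57240943 0.3744705  0.14179946] [0.44085528 0.12370945 1.42393198] [ 0.14512542 -0.98941326  0.58882135  0.27833644]
hood [0.57308688 0.04729306 1.05228016]
cab [0.57305069 0.37221464 0.85691075]
cabedge [0.57351885 0.29835183 0.68413923]
slab [0.62822315 0.34491663 0.1475148 ]
slab2 [0.55926685 0.23101343 0.8692216 ]
hood2 [0.57295012 0.06385129 0.78171349]
jl [0.64744441 0.45602998 0.1006754 ]
jlb [0.63910547 0.4595018  0.01751395]
jr [0.61796011 0.00580332 0.10782423]
mug [ 0.44306232 -0.09165373  0.04703908]
mugh [ 0.47861716 -0.09006565  0.04998816]
t jl [0.64446493 0.44138577 0.07065626]
t jr [ 0.62390291 -0.00454449  0.10814157]
t mug [ 0.4529633  -0.12707933  0.00090065]
t mugh [ 0.4901835  -0.09530434  0.05046255]
```

>>> step_arm([
  [0,0,-1,0.017,0.031,0,0],
  [0,0,-1,0.017,0.031,0,0],
  [0,0,-1,0.017,0.031,0,0],
  [0,0,-1,0.017,0.031,0,0],
  [0,0,-1,0.017,0.031,0,0],
  [0,0,-1,0.017,0.031,0,0],
  [0,0,-1,0.017,0.031,0,0],
  [0,0,-1,0.017,0.031,0,0],
  [0,0,-1,0.017,0.031,0,0],
  [0,0,0,0.017,0.031,0,0],
])

```text
time_s: 0.93
eef_pos: [0.4166, -0.2628, 0.2312]
eef_rot: [[0.97, 0.244, -0.0], [0.244, -0.97, 0.0], [-0.0, -0.0, -1.0]]
ft_force: [1.1, -1.0, -0.7]
width: 0.0004
finger_force: 0.0
```

>>> step_arm([
  [0,0,0,0.017,0.032,0,0],
  [0,0,0,0.017,0.032,0,0],
  [0,0,0,0.006,0.033,0,0],
  [0,0,0,0.006,0.033,0,0],
  [0,0,0,0.006,0.033,0,0],
  [0,0,0,0.006,0.033,0,0],
  [0,0,0,0.006,0.033,0,0],
  [0,0,0,0.006,0.033,0,0],
  [0,0,0,0.006,0.033,0,0],
  [0,0,0,0.006,0.033,0,0],
])

```text
time_s: 1.77
eef_pos: [0.498, 0.0652, 0.2312]
eef_rot: [[0.969, 0.245, -0.0], [0.245, -0.969, -0.0], [-0.0, 0.0, -1.0]]
ft_force: [0.8, -0.1, -1.1]
width: -0.0002
finger_force: 0.0
```

>>> step_arm([
  [0,0,0,0.006,0.033,0,0],
  [0,0,0,0.006,0.033,0,0],
  [0,0,0,0.006,0.033,0,0],
  [0,0,0,0.006,0.033,0,0],
  [0,0,0,0,0,0,0],
  [0,0,0,0,0,0,0],
])

```text
time_s: 2.27
eef_pos: [0.5219, 0.1968, 0.2308]
eef_rot: [[0.969, 0.248, -0.001], [0.248, -0.969, -0.0], [-0.001, 0.0, -1.0]]
ft_force: [-0.6, -0.3, -0.3]
width: 0.0003
finger_force: 0.0
```

>>> step_arm([
  [0,0,0,0,0,-0.034,0],
  [0,0,0,0,0,-0.034,0],
  [0,0,0,0,0,-0.034,0],
  [0,0,0,0,0,-0.033,0],
  [0,0,0,0.02,0.005,0,0],
  [0,0,0,0.02,0.005,0,0],
  [0,0,0,0.012,0.003,0,0],
  [0,0,0,0,0,0,0],
  [0,0,0,0,0,0,0],
])

```text
time_s: 3.02
eef_pos: [0.5739, 0.2073, 0.096]
eef_rot: [[0.97, 0.244, -0.001], [0.244, -0.97, -0.0], [-0.001, 0.0, -1.0]]
ft_force: [0.2, 0.3, -0.2]
width: -0.0002
finger_force: 0.0
```

```bash
python3 - <<'E'
from h import *
im,d,P=cloud("scene");cv2.imwrite("pics/s2.png",cv2.resize(im[150:290,100:300,::-1],None,fx=4,fy=4))
print(r.read_state()["ft_force"])
E
```

```text
[ 0.09674022 -0.44204152  0.47411507]
```

View pics/s2.png

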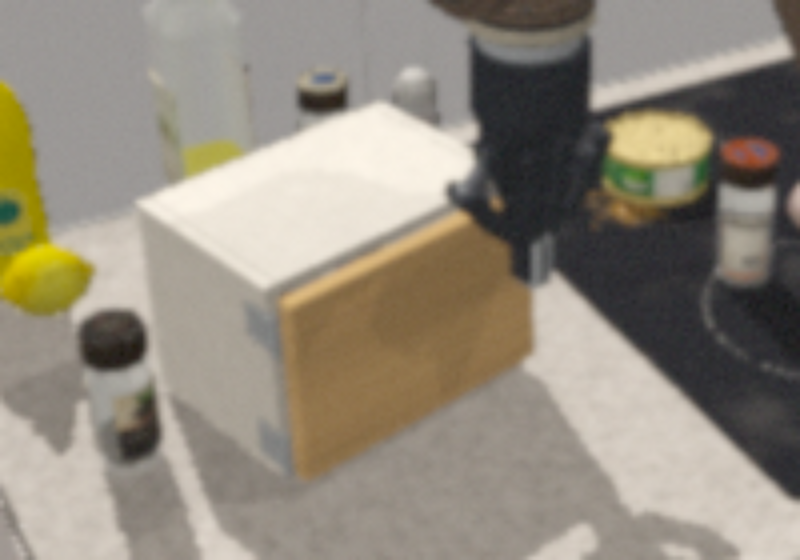

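The closed fingers, at crop (535,265), are in front of the door's free edge and the linkage clears its top. Next I press slowly.

>>> step_arm([
  [0,0,0,0.004,0.001,0,0],
  [0,0,0,0.004,0.001,0,0],
  [0,0,0,0.004,0.001,0,0],
  [0,0,0,0.002,0.0005,0,0],
  [0,0,0,0,0,0,0],
  [0,0,0,0,0,0,0],
])

```text
time_s: 3.57
eef_pos: [0.5881, 0.212, 0.0963]
eef_rot: [[0.969, 0.245, -0.0], [0.245, -0.969, -0.0], [-0.0, 0.0, -1.0]]
ft_force: [0.4, 0.3, -0.9]
width: 0.0002
finger_force: 0.0
```

>>> step_arm([
  [0,0,0,0.002,0.0005,0,0],
  [0,0,0,0.002,0.0005,0,0],
  [0,0,0,0,0,0,0],
  [0,0,0,0,0,0,0],
])

```text
time_s: 3.9
eef_pos: [0.5921, 0.213, 0.0962]
eef_rot: [[0.969, 0.245, -0.0], [0.245, -0.969, -0.0], [-0.0, 0.0, -1.0]]
ft_force: [-1.7, -1.1, 0.1]
width: 0.0
finger_force: 0.0
```

>>> step_arm([
  [0,0,0,0.001,0.0003,0,0],
  [0,0,0,0.001,0.0003,0,0],
  [0,0,0,0,0,0,0],
  [0,0,0,0,0,0,0],
])

```text
time_s: 4.23
eef_pos: [0.5942, 0.2136, 0.0963]
eef_rot: [[0.969, 0.245, -0.0], [0.245, -0.969, -0.0], [-0.0, 0.0, -1.0]]
ft_force: [-0.8, -0.6, -0.8]
width: -0.0001
finger_force: 0.0
```

>>> step_arm([
  [0,0,0,0.001,0.0003,0,0],
  [0,0,0,0.001,0.0003,0,0],
  [0,0,0,0,0,0,0],
])

```text
time_s: 4.48
eef_pos: [0.5956, 0.2141, 0.0962]
eef_rot: [[0.969, 0.245, -0.002], [0.245, -0.969, -0.001], [-0.002, 0.0, -1.0]]
ft_force: [-5.2, -2.1, 1.4]
width: -0.0001
finger_force: 0.0
```

>>> step_arm([
  [0,0,0,0.001,0.0003,0,0],
  [0,0,0,0,0,0,0],
  [0,0,0,0,0,0,0],
])

```text
time_s: 4.73
eef_pos: [0.5957, 0.2141, 0.0962]
eef_rot: [[0.969, 0.245, -0.004], [0.245, -0.969, -0.001], [-0.004, 0.0, -1.0]]
ft_force: [-11.3, -4.4, 4.1]
width: 0.0001
finger_force: 0.0
```

The force is rising with no further travel, so the door is at its stop. I'll back away.

>>> step_arm([
  [0,0,0,-0.03,-0.02,0,0],
  [0,0,0,-0.03,-0.025,0,0],
  [0,0,0,-0.03,-0.025,0,0],
  [0,0,0,-0.03,-0.025,0,0],
  [0,0,0,-0.02,-0.02,0,0],
  [0,0,0,0,0,0,0],
  [0,0,0,0,0,0,0],
  [0,0,0,0,0,0,0],
  [0,0,0,0,0,0,0],
  [0,0,0,0,0,0,0],
])

```text
time_s: 5.57
eef_pos: [0.458, 0.1001, 0.0962]
eef_rot: [[0.969, 0.246, 0.001], [0.246, -0.969, 0.0], [0.001, 0.0, -1.0]]
ft_force: [0.1, -0.3, 0.3]
width: -0.0
finger_force: 0.0
```

>>> step_arm([
  [0,0,0,0,0,0,0],
  [0,0,0,0,0,0,0],
  [0,0,0,0,0,0,0],
  [0,0,0,0,0,0,0],
  [0,0,0,0,0,0,0],
  [0,0,0,0,0,0,0],
  [0,0,0,0,0,0,0],
  [0,0,0,0,0,0,0],
])

```text
time_s: 6.23
eef_pos: [0.4572, 0.0995, 0.0964]
eef_rot: [[0.969, 0.245, 0.0], [0.245, -0.969, -0.0], [0.0, 0.0, -1.0]]
ft_force: [-0.3, -0.0, 0.3]
width: -0.0003
finger_force: 0.0
```

```bash
python3 - <<'E'
from h import *
im,d,P=cloud("scene");cv2.imwrite("pics/s3.png",cv2.resize(im[150:290,100:300,::-1],None,fx=4,fy=4))
hsv=cv2.cvtColor(im,cv2.COLOR_RGB2HSV)
m=(hsv[...,0]>8)&(hsv[...,0]<24)&(hsv[...,1]>70)&(d>0)
m[:180]=0;m[280:]=0;m[:,:165]=0;m[:,250:]=0
m=cv2.erode(m.astype(np.uint8),np.ones((3,3)))>0
Q=P[m]
for _ in range(4):
    c=Q.mean(0);n=np.linalg.svd(Q-c,full_matrices=False)[2][2];e=(Q-c)@n;Q=Q[abs(e)<.006]
h=np.array([n[1],-n[0],0]);h/=np.linalg.norm(h);h*=np.sign(h[1]);a=(Q-c)@h
print(len(Q),"ang",np.degrees(np.arctan2(h[1],h[0]))-104,"ends",c+h*a.min(),c+h*a.max())
print(r.read_state()["eef_pos"])
E
```

```text
3168 ang -26.049136572173268 ends [0.52179498 0.19085736 0.08247888] [0.56218594 0.38008378 0.08247888]
[0.45717892 0.09949974 0.09634632]
```

View pics/s3.png

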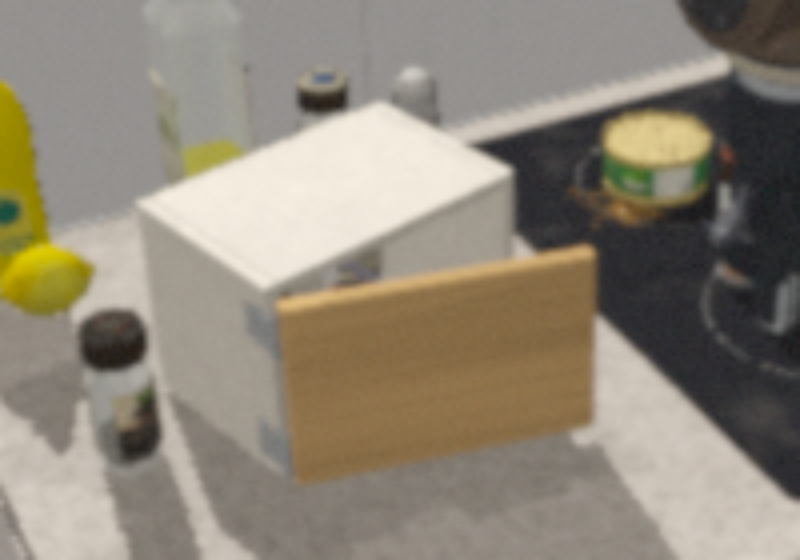

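The door has sprung ajar by itself to about 0.455 rad, with its free edge at crop x≈595, and the arm is clear of it. Next the fingers go behind the free edge.

>>> step_arm([
  [0,0,0,0.024,0.006,0,0],
  [0,0,0,0.024,0.006,0,0],
  [0,0,0,0.024,0.006,0,0],
  [0,0,0,0.024,0.006,0,0],
  [0,0,0,0.022,0.006,0,0],
  [0,0,0,0.001,0.02,0,0],
  [0,0,0,0.001,0.02,0,0],
  [0,0,0,0.001,0.02,0,0],
  [0,0,0,0,0.018,0,0],
  [0,0,0,0,0,0,0],
])

```text
time_s: 7.12
eef_pos: [0.578, 0.2101, 0.0962]
eef_rot: [[0.969, 0.247, 0.0], [0.247, -0.969, 0.0], [0.0, -0.0, -1.0]]
ft_force: [-0.3, 0.1, 0.0]
width: 0.0
finger_force: 0.0
```

>>> step_arm([
  [0,0,0,-0.01,0.004,0,0],
  [0,0,0,-0.01,0.004,0,0],
  [0,0,0,-0.01,0.002,0,0],
  [0,0,0,-0.01,0.002,0,0],
  [0,0,0,-0.01,0.002,0,0],
  [0,0,0,-0.01,0.002,0,0],
  [0,0,0,0,0,0,0],
])

```text
time_s: 7.7
eef_pos: [0.5161, 0.2236, 0.0965]
eef_rot: [[0.969, 0.246, -0.001], [0.246, -0.969, -0.0], [-0.001, 0.0, -1.0]]
ft_force: [0.3, 0.1, 0.6]
width: -0.0
finger_force: 0.0
```

>>> step_arm([
  [0,0,0,-0.009,0.005,0,0],
  [0,0,0,-0.009,0.005,0,0],
  [0,0,0,-0.009,0.005,0,0],
  [0,0,0,-0.009,0.005,0,0],
  [0,0,0,-0.008,0.007,0,0],
  [0,0,0,-0.008,0.007,0,0],
  [0,0,0,-0.008,0.007,0,0],
  [0,0,0,-0.008,0.008,0,0],
  [0,0,0,-0.004,0.006,0,0],
  [0,0,0,-0.004,0.006,0,0],
])

```text
time_s: 8.53
eef_pos: [0.4417, 0.2853, 0.0964]
eef_rot: [[0.969, 0.246, 0.0], [0.246, -0.969, -0.0], [0.0, 0.0, -1.0]]
ft_force: [2.2, 0.6, 4.8]
width: 0.0001
finger_force: 0.5
```

>>> step_arm([
  [0,0,0,-0.004,0.006,0,0],
  [0,0,0,-0.004,0.006,0,0],
  [0,0,0,-0.003,0.006,0,0],
  [0,0,0,-0.002,0.006,0,0],
  [0,0,0,-0.001,0.004,0,0],
  [0,0,0,0,0,0,0],
  [0,0,0,0,0,0,0],
  [0,0,0,0,0,0,0],
])

```text
time_s: 9.2
eef_pos: [0.4279, 0.3128, 0.0964]
eef_rot: [[0.969, 0.245, -0.0], [0.245, -0.969, -0.0], [-0.0, 0.0, -1.0]]
ft_force: [-0.4, 1.0, 6.3]
width: -0.0
finger_force: 0.5
```

>>> step_arm([
  [0,0,0,0,-0.02,0,0],
  [0,0,0,0,-0.03,0,0],
  [0,0,0,0,-0.03,0,0],
  [0,0,0,0,-0.03,0,0],
  [0,0,0,0,-0.03,0,0],
  [0,0,0,0,-0.03,0,0],
  [0,0,0,0,0,0,0],
  [0,0,0,0,0,0,0],
])

```text
time_s: 9.87
eef_pos: [0.4278, 0.1415, 0.096]
eef_rot: [[0.97, 0.242, -0.001], [0.242, -0.97, -0.0], [-0.002, 0.0, -1.0]]
ft_force: [0.3, 0.1, 0.1]
width: 0.0002
finger_force: 0.0
```

```bash
python3 - <<'E'
from h import *
im,d,P=cloud("top");im2,_,_=cloud("scene")
cv2.imwrite("pics/s4.png",np.vstack([cv2.resize(im[150:290,100:400,::-1],(600,280)),cv2.resize(im2[150:290,100:400,::-1],(600,280))]))
E
```

```text
(no output)
```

View pics/s4.png

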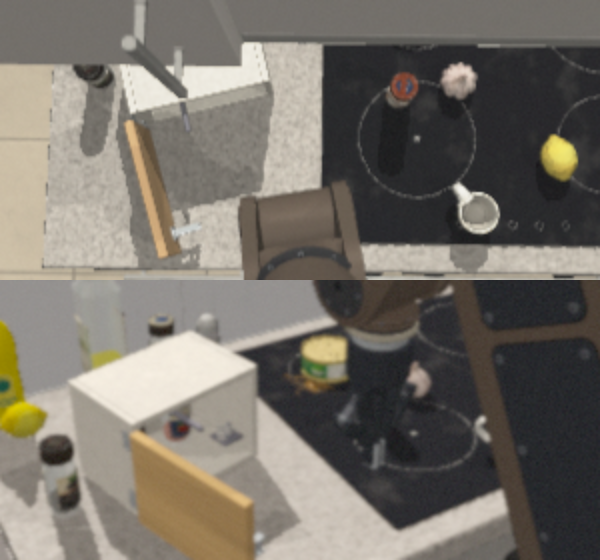

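The door stands about square to the front: in the top view its top edge runs from (130,125) to (168,255). The bystanders in view are in place and the arm is clear, so I'm handing in.

```bash
python3 -c "
from rig import r
print(r.sign_off())"
```

```text
the job is handed in; nothing more can be done
None
```

The job is handed in: the door was pressed, sprang ajar by itself to about 0.455 rad, and was pushed to roughly square with the cupboard front (final angle judged by eye); the arm is clear and no bystander looked moved, though the tin was only partly visible in the last picture.

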